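Put the dressing bottles and jar back on the counter rack

TASK

Tidy the dressing things from the chopping board onto the stepped rack, tall ones first so you never have to reach past the short one on the rack: stand the amber oil bottle and the green vinegar bottle on the back step under the top shelf, each slid gently back until it touches the back rail, in the spaces the pepper mill leaves. Then stand the short brass-lidded jar on the front step squarely in front of the oil bottle, slid gently back until it touches the riser. Keep everything upright, don't bang or shove the rack, and leave the mill, the chickpea bowl and the cucumber where they are.

Things in the scene. Friction and masses are not known exactly. Their poses are not given: they have to be found in the camera images.
- rack: Fixed two-step wooden counter rack on a steel frame, 436 mm wide (y), loaded from its -x side. Origin on the counter, x to its back, z up. Front step: top 30 mm above the counter, x -95 to -15 mm. Back step: top 55 mm above the counter, x -15 to 79 mm. Posts at the rear corners only (x 61 to 77, y +-200 mm): the space under the top shelf is open in front and at the sides
- back_rail: The rack's back rail, a flat dark steel bar along the rack's y, rigid, 22 mm tall, 416 mm long. Origin: middle of its front face, 50 mm behind the rack's origin and 130 mm above the counter. Axes as the rack's
- riser (a point): Middle of the top edge of the riser, the rigid upright wooden face between the two steps, from 30 to 55 mm above the counter; this point is at x = -15 mm, y = 0 of the rack, 55 mm above the counter. Axes as the rack's
- shelf_edge (a point): Middle of the lower front edge of the rack's slatted top shelf, 320 mm above the counter, straight above the riser (x = -15 mm); the shelf runs back to x = 75 mm, over the whole width. Two steel arms below it at y = +-200 mm reach down to 313 mm, braced to the posts. Saucers and a little pot stand on it at +y, up to 100 mm high. Axes as the rack's
- board: Fixed dark wooden chopping board, 290 (x) x 340 (y) x 20 mm high, origin at the centre of its underside. The three things to load stand on it in a row along its y, 95 mm or more apart. A knife lies on it along y near its -x edge (to x = -94 mm), up to 34 mm above the counter
- oil: Upright loose amber glass bottle with black cap and paper label, 145 mm high, straight round body 54 mm in diameter up to 112 mm, cap 34 mm in diameter from 126 to 145 mm. Origin at the centre of its underside, z up. Mass 0.25 to 0.47 kg
- vinegar: Upright loose green glass bottle with white cap and paper label; same sizes and mass as the oil bottle, origin at the centre of its underside, z up
- jar: Upright loose short glass jar of yellow dressing with brass lid, 85 mm high, straight round body 60 mm in diameter up to 68 mm, lid 58 mm in diameter above. Origin at the centre of its underside, z up. Mass 0.2 to 0.36 kg
- mill: Bystander: dark wooden pepper mill, 128 mm high, 48 mm in diameter at its foot and no wider above, loose, standing on the rack's back step anywhere along it; there is always room left for both bottles, at least 90 mm from the mill and from each other between centres. Origin at the centre of its underside
- bowl: Bystander: loose white bowl of chickpeas, 96 mm in diameter at the rim, 50 mm high, on the counter in front of the rack. Origin at the centre of its underside
- cucumber: Bystander: loose dark green cucumber lying along y on the board behind the row, 168 mm long, 48 mm thick. Origin in the middle of its underside

How it is judged:
On the way, in this order (a step that is already met when the one before it is completed fails the run):
1. both tall bottles stand upright on the back step, back against the rail, let go (x of oil in the frame of rack between 0.0205 and 0.026 m and y of oil in the frame of rack between -0.2 and 0.2 m and z of oil in the frame of rack between 0.052 and 0.058 m and angle between each of oil, vinegar's own z axis and vertical below 0.05 rad and contact force between the fingers and oil below 0.1 N and linear speed of each of oil, vinegar below 0.02 m/s and x of vinegar in the frame of rack between 0.0205 and 0.026 m and y of vinegar in the frame of rack between -0.2 and 0.2 m and z of vinegar in the frame of rack between 0.052 and 0.058 m and contact force between the fingers and vinegar below 0.1 N), for 0.2 s.
2. then the jar stands on the front step against the riser, in front of the oil bottle, let go (x of jar in the frame of rack between -0.0475 and -0.042 m and y of jar in the frame of rack between -0.2 and 0.2 m and z of jar in the frame of rack between 0.027 and 0.033 m and angle between jar's own z axis and vertical below 0.05 rad and contact force between the fingers and jar below 0.1 N and linear speed of jar below 0.02 m/s and horizontal distance between jar and oil below 0.075 m), for 0.2 s.
At the end, for the whole second after the job is handed in: Both bottles upright on the back step within 2.5 mm of the back rail, the jar upright on the front step within 2.5 mm of the riser and within about 29 mm sideways of the oil bottle's centre line (centres less than 75 mm apart), all released and at rest; mill, bowl and cucumber not moved (all of step 1 and all of step 2); the robot touches nothing.
It fails at once if a bottle or the jar is tipped over (more than 30 degrees) or dropped (falls free at more than 0.4 m/s) ((contact force between the fingers and oil below 0.1 N and linear speed of oil above 0.4 m/s) or (contact force between the fingers and vinegar below 0.1 N and linear speed of vinegar above 0.4 m/s) or (contact force between the fingers and jar below 0.1 N and linear speed of jar above 0.4 m/s) or angle between any of oil, vinegar, jar's own z axis and vertical above 0.52 rad).
It fails at once if a bottle or the jar is banged against the rack (more than 60 N) (contact force between any of oil, vinegar, jar and rack above 60 N).
It fails at once if a bottle is shoved hard against the back rail (more than 40 N) (contact force between any of oil, vinegar and back_rail above 40 N).
It fails at once if the robot bangs into the rack (more than 15 N) (contact force between any of the arm, the fingers and rack above 15 N).
It fails at once if the pepper mill, the bowl or the cucumber is moved by more than 15 mm (distance of any of mill, bowl, cucumber from where it was at the start of the episode above 0.015 m).
It also fails if it takes over 72 s, if anything falls off the work surface, if the arm or the gripper's body presses on something with over 40 N, if the wrist force passes 120 N, or if a joint passes its speed limit or range.

ROBOT

A 6-joint arm with a two-finger parallel gripper is mounted at the origin on the work surface. World frame = base frame: x ahead of the robot, y to its left, z up, the work surface at z = 0. Lengths are in m, angles in rad, forces in N, time in s.
With the tool pointing down it reaches from about 0.25 to 0.725 m from the base axis. Payload 4 kg.
Tool frame: the origin (TCP) lies midway between the tips of the shut fingers; the grasp point (between the pads) lies bot.pinch_z behind it (bot.pinch_z is the distance from the TCP to the grasp point, in m); z points along the fingers, y is the line along which they close (so a half turn about z gives the same grasp; the last joint's range is limited). The gripper opens to 85 mm and grips with 20 to 120 N. Pads are 22 mm wide; open, the fingers measure 114 mm over their backs; the gripper's body (76 mm by 85 mm) begins 54 mm behind the grasp point. The pads swing forward as they close: fully open they stand 13 mm farther back than shut.
Start: joints at [-1.313, 0.241, 0.005, 1.335, 0, 1.571], TCP at [0.127, -0.483, 0.231] pointing down, gripper open.
Joint ranges: [-2.72, 2.72], [-1.05, 1.87], [-1.09, 1.28], [-1.99, 2.15], [-1.42, 1.44], [-3.14, 3.14]. Speed limits (rad/s): [2.79, 2.79, 3.14, 3.14, 3.14, 3.14].

INTERFACE

Orientations are given as a unit quaternion [x, y, z, w].
In Python, from workcell import bot gives the robot as it stands.
- The arm moves only by the shell command python3 jog.py 'ROWS'. ROWS is a JSON list of rows, 1 to 10 of them, each of 7 numbers: a rotation vector rx, ry, rz in rad, then dx, dy, dz in m, then the finger opening in m; each row is the pose to reach, as a shift and turn from the pose commanded when the command began, along the tool's axes at that moment; what a row does not reach only later rows make up. A row lasts 1/8 s, in which the tool goes at most 0.0625 m and 0.188 rad, less where a joint would pass 70% of its speed; a pose out of reach is approached as far as the arm can. The fingers move at their own pace and stop on an object; the grip force is fixed at half the most. Time passes only in rows, so rows that do not move let the fingers close. It prints the time, the measured TCP pose, the force, the opening and the grip force at its end.
- bot.get_obs(): the state, without advancing time (a new reading comes with each control period).
- bot.camera(name): name is "scene" or "top"; returns the picture (400x640x3 uint8, red, green, blue); there is no depth.
- bot.calibration(name): a dict with "mtx" (3x3 intrinsics, pixels), "k1" (the pictures are not rectified: a ray, as slopes to the right and down, at radius r is drawn at 1 + k1 r^2 times it, then the intrinsics apply), "R" (3x3) and "t" (3): a world point X has camera coordinates R X + t. Camera axes: x right, y down, z forward; pixel columns grow to the right and rows downward; lengths in m; the calibration is good to about 2 mm. A picture is of the moment at which its call begins. calibration takes no time and is no camera call.
- bot.job_done(): hands the job in; it is judged then, once.
The state is a dict: "clock": time; "joint_pos": joint angles; "joint_vel": joint speeds; "tau": joint torques, N m; "eef_pos": TCP position; "tool_rot": TCP orientation; "ft_force": force on the tool from outside, world axes, zero at the start; "ft_torque": the same for the moment, N m; "grip_width": finger opening in m; "grasp_force": force on a finger pad.
Only numpy, scipy, OpenCV 4.12 (cv2) and the standard library are available. Lean on these libraries where they do the work, as an engineer would, in place of code of your own. Each camera call takes 0.05 s, during which the arm holds its last target. There are 200 camera calls.

## Working session

There is one attempt and no reset: what is moved stays moved. The work goes in short steps, Python scripts to look and compute and a shell command to move; the robot and the scene stay as the last step left them, time stands still between calls to the robot, and variables do not carry over. Pictures are saved under pics/ and viewed, at most 10 in all, crops included, and the job is handed in when it is done.

```bash
ls; mkdir -p pics
python3 - <<'E'
from workcell import bot
import cv2
for n in("scene","top"):
    cv2.imwrite(f"pics/{n}0.png",bot.camera(n)[:,:,::-1]); c=bot.calibration(n); print(n,c)
o=bot.get_obs(); print(o, bot.pinch_z)
E
```

```text
jog.py
pics
workcell.py
scene {'mtx': array([[452.15482636,   0.        , 319.52189879],
       [  0.        , 452.15482636, 197.61349527],
       [  0.        ,   0.        ,   1.        ]]), 'k1': -0.07630804192674405, 'R': array([[ 0.84165554,  0.53968081, -0.01898891],
       [ 0.27611862, -0.46030587, -0.84372804],
       [-0.46408454,  0.70488519, -0.53643491]]), 't': array([-0.42042379,  0.01813619,  1.59969187])}
top {'mtx': array([[361.06250712,   0.        , 321.78694187],
       [  0.        , 361.06250712, 202.59075654],
       [  0.        ,   0.        ,   1.        ]]), 'k1': -0.06929979782299849, 'R': array([[-0.01021022, -0.99981149, -0.01651479],
       [-0.99182034,  0.01222729, -0.12705474],
       [ 0.12723271,  0.01508245, -0.99175821]]), 't': array([0.00219731, 0.54833129, 1.12307364])}
{'clock': 0.1, 'joint_pos': array([-1.31297886e+00,  2.41326288e-01,  3.88920987e-03,  1.33519526e+00,
       -3.63037335e-05,  1.57079856e+00]), 'joint_vel': array([ 0.00067684, -0.00219876,  0.00309746, -0.00121406, -0.00018528,
        0.00159528]), 'tau': array([-8.56740844e-04, -3.73137009e+01,  2.53010130e+01,  1.08699253e-02,
       -1.38125424e-05, -2.21202107e-06]), 'eef_pos': array([ 0.12733478, -0.48294644,  0.23051919]), 'tool_rot': array([ 9.91702492e-01,  1.28550862e-01, -1.36013494e-04, -9.08053282e-04]), 'ft_force': array([ 0.40570765, -0.61193689, -0.25792486]), 'ft_torque': array([ 0.03925289, -0.02292037,  0.00240921]), 'grasp_force': 0.0, 'grip_width': 0.08540683104928974} 0.0187
```

View pics/scene0.png

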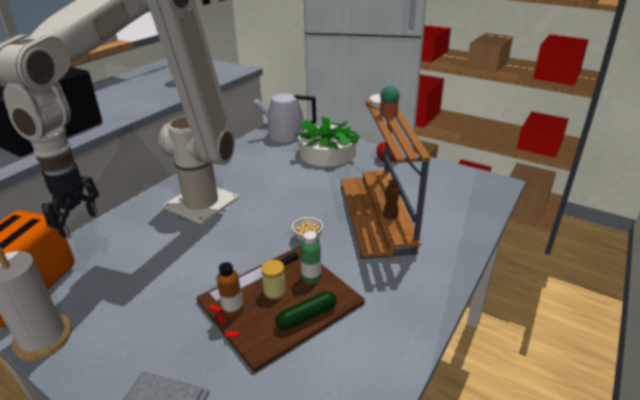

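View pics/top0.png

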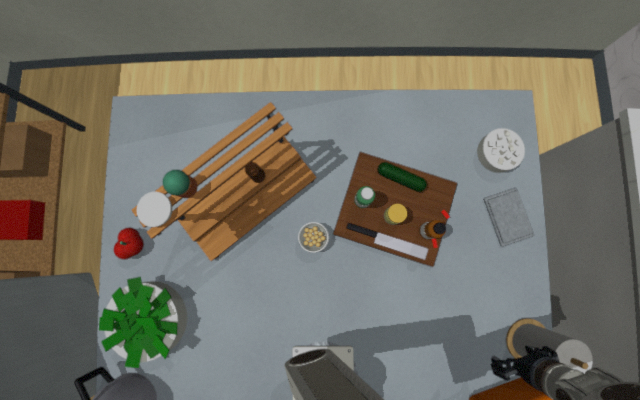

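```bash
cat > h.py <<'E'
import numpy as np, cv2
from workcell import bot
from scipy.spatial.transform import Rotation as Ro
def ray(n,uv):
    c=bot.calibration(n); M,R,t=c["mtx"],np.array(c["R"]),np.array(c["t"])
    d=cv2.undistortPoints(np.array([[uv]],float),M,np.array([c["k1"],0,0,0.]))[0,0]
    return -R.T@t, R.T@np.array([d[0],d[1],1])
def onz(n,uv,z):
    o,d=ray(n,uv); return o+d*(z-o[2])/d[2]
def tri(uvs,uvt):
    o1,d1=ray("scene",uvs);o2,d2=ray("top",uvt)
    s=np.linalg.lstsq(np.c_[d1,-d2],o2-o1,rcond=None)[0]
    a,b=o1+s[0]*d1,o2+s[1]*d2; return (a+b)/2,np.linalg.norm(a-b)
def proj(n,X):
    c=bot.calibration(n); R=np.array(c["R"])
    return cv2.projectPoints(np.array([X],float),cv2.Rodrigues(R)[0],np.array(c["t"]),c["mtx"],np.array([c["k1"],0,0,0.]))[0][0,0]
def goto(p,yaw,pitch,at_pinch=True):
    """tool z along yaw, pitched down by pitch, closing axis horizontal. prints rotvec and shift in current tool axes"""
    o=bot.get_obs(); Rc=Ro.from_quat(o["tool_rot"])
    z=np.array([np.cos(pitch)*np.cos(yaw),np.cos(pitch)*np.sin(yaw),-np.sin(pitch)])
    best=None
    for s in(1,-1):
        y=s*np.array([-np.sin(yaw),np.cos(yaw),0]); x=np.cross(y,z)
        rv=(Rc.inv()*Ro.from_matrix(np.c_[x,y,z])).as_rotvec()
        if best is None or np.linalg.norm(rv)<np.linalg.norm(best): best=rv
    tcp=np.array(p)+(bot.pinch_z*z if at_pinch else 0)
    d=Rc.inv().apply(tcp-o["eef_pos"])
    print("rot",best.round(4),"d",d.round(4),"n",max(np.linalg.norm(best)/.188,np.linalg.norm(d)/.0625).round(1))
E
python3 - <<'E'
import cv2
t=cv2.imread("pics/top0.png");s=cv2.imread("pics/scene0.png")
cv2.imwrite("pics/tr.png",cv2.resize(t[95:265,125:325],None,fx=3.5,fy=3.5,interpolation=2))
cv2.imwrite("pics/sr.png",cv2.resize(s[80:260,330:440],None,fx=3.3,fy=3.3,interpolation=2))
cv2.imwrite("pics/tb.png",cv2.resize(t[145:275,295:465],None,fx=4.5,fy=4.5,interpolation=2))
E
```

```text
(no output)
```

View pics/tr.png

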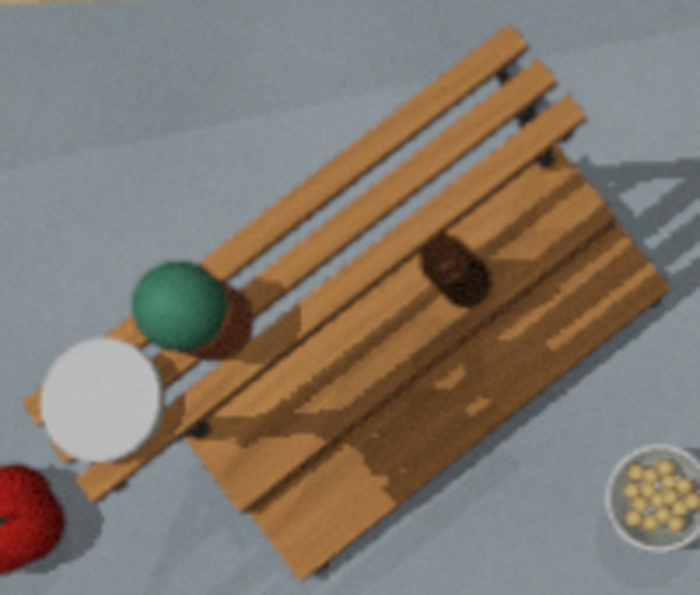

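View pics/sr.png

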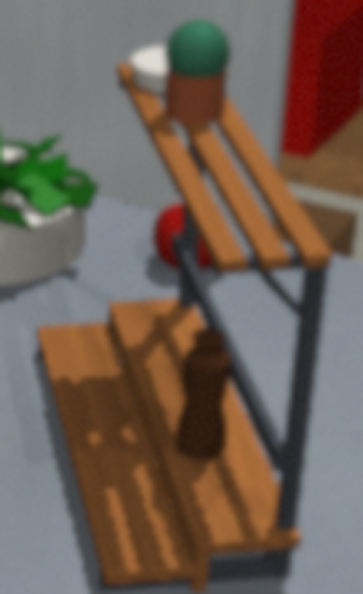

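View pics/tb.png

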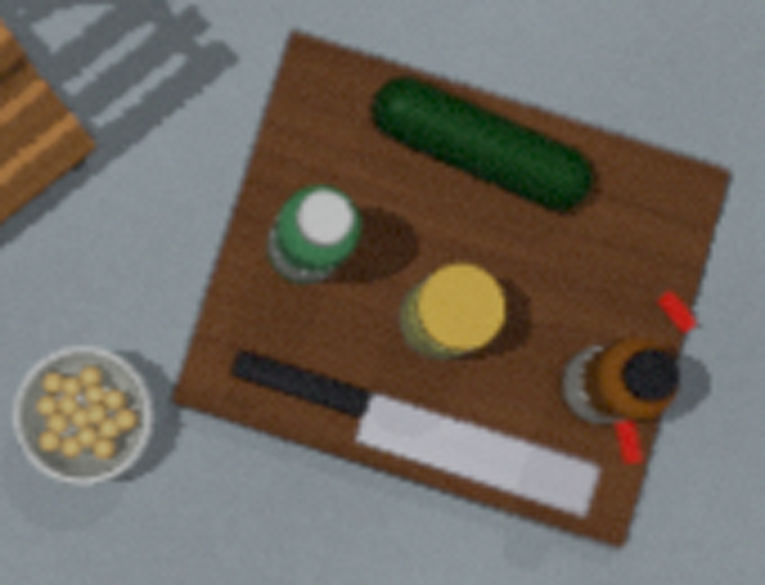

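Run:
```python
from h import *
T=lambda u,v:(125-.5+(u+.5)/3.5+.0,95-.5+(v+.5)/3.5)
B=lambda u,v:(295-.5+(u+.5)/4.5,145-.5+(v+.5)/4.5)
S=lambda u,v:(330-.5+(u+.5)/3.3,80-.5+(v+.5)/3.3)
fl,fr=onz("top",T(302,580),.03),onz("top",T(668,290),.03)
rl,rr=onz("top",T(243,510),.055),onz("top",T(613,213),.055)
sl,sr=onz("top",T(95,502),.33),onz("top",T(585,115),.33)
f2=onz("scene",S(38,330),.03),onz("scene",S(107,585),.03)
r2=onz("scene",S(110,305),.055),onz("scene",S(200,555),.055)
for n,l,r in(("f",fl,fr),("r",rl,rr),("s",sl,sr),("f scene",*f2),("r scene",*r2)):
    e=l-r; print(n,l.round(4),r.round(4),"mid",((l+r)/2).round(4),"len",np.linalg.norm(e).round(4),"yaw",np.degrees(np.arctan2(-e[0],e[1])).round(2))
# boards
bc=[onz("top",B(*c),.02) for c in((293,32),(730,175),(622,545),(177,402))]
print("board",np.mean(bc,0).round(4)); e=bc[0]-bc[1]; print("yaw",np.degrees(np.arctan2(-e[0],e[1])),np.linalg.norm(e))
t=cv2.imread("pics/top0.png")[:,:,::-1].astype(int); s=cv2.imread("pics/scene0.png")[:,:,::-1].astype(int)
def cen(im,box,f):
    x0,y0,x1,y1=box; m=f(*[im[y0:y1,x0:x1,i] for i in range(3)]).astype(np.uint8)
    n,l,st,c=cv2.connectedComponentsWithStats(m); k=1+np.argmax(st[1:,4]); return c[k]+[x0,y0],st[k]
vt=cen(t,(350,180,390,210),lambda r,g,b:(r>140)&(abs(r-g)<40)&(b>120))
jt=cen(t,(380,195,415,230),lambda r,g,b:(r>140)&(g>100)&(b<110))
ot=cen(t,(425,215,450,240),lambda r,g,b:(r<50)&(g<50)&(b<50))
vs=cen(s,(298,225,322,250),lambda r,g,b:(r>120)&(abs(r-g)<40)&(b>110))
js=cen(s,(258,255,292,275),lambda r,g,b:(r>140)&(g>100)&(b<110))
os_=cen(s,(215,258,240,275),lambda r,g,b:(r<50)&(g<50)&(b<50))
for n,a,c,z in(("vin",vt,vs,.165),("jar",jt,js,.105),("oil",ot,os_,.165)):
    print(n,a,c,"top@z",onz("top",a[0],z).round(4),"tri",[np.round(q,4) for q in tri(c[0],a[0])])
# mill
print("mill base scene",onz("scene",S(200,450),.055),"top head",tri(S(212,335),T(440,250)))
print("bowl",onz("top",B(82,415),.05),"cuc",onz("top",B(480,145),.044))
for q in(fl,fr,rl,rr):print(proj("scene",q).round(1),end=" ")
```

```text
f [0.367  0.3527 0.03  ] [0.6315 0.0157 0.03  ] mid [0.4993 0.1842 0.03  ] len 0.4283 yaw 38.12
r [0.4305 0.4003 0.055 ] [0.6992 0.0649 0.055 ] mid [0.5648 0.2326 0.055 ] len 0.4298 yaw 38.69
s [0.4293 0.4025 0.33  ] [0.6977 0.0635 0.33  ] mid [0.5635 0.233  0.33  ] len 0.4324 yaw 38.37
f scene [0.3703 0.3497 0.03  ] [0.6428 0.0025 0.03  ] mid [0.5066 0.1761 0.03  ] len 0.4414 yaw 38.13
r scene [0.4325 0.4009 0.055 ] [0.7057 0.0523 0.055 ] mid [0.5691 0.2266 0.055 ] len 0.4429 yaw 38.08
board [ 0.5294 -0.2442  0.02  ]
yaw -19.220279161774275 0.3355782327804591
vin (array([366.77884615, 192.91346154]), array([ 11,   8,  12,  11, 104], dtype=int32)) (array([309.81081081, 234.40540541]), array([  0,   0,  24,  18, 185], dtype=int32)) top@z [ 0.5579 -0.1345  0.165 ] tri [array([ 0.5585, -0.1339,  0.1656]), np.float64(0.0018)]
jar (array([397.05, 212.7 ]), array([  8,   9,  19,  19, 280], dtype=int32)) (array([271.8597786 , 267.02583026]), array([  3,   4,  23,  16, 271], dtype=int32)) top@z [ 0.506  -0.2305  0.105 ] tri [array([ 0.506 , -0.2308,  0.1039]), np.float64(0.0002)]
oil (array([439.38679245, 227.83962264]), array([  9,   8,  12,  11, 106], dtype=int32)) (array([225.47580645, 268.9516129 ]), array([  5,   5,  12,  12, 124], dtype=int32)) top@z [ 0.4556 -0.3376  0.165 ] tri [array([ 0.4563, -0.3401,  0.1563]), np.float64(0.0006)]
mill base scene [0.63801684 0.19618168 0.055     ] top head (array([0.63869499, 0.19775107, 0.1802953 ]), np.float64(0.002942524040398884))
bowl [0.43866357 0.02492971 0.05      ] cuc [ 0.62741898 -0.26029639  0.044     ]
[340.8 179.1] [360.8 253.1] [362.4 172. ] [390.1 244.7]
```

The top view shows the rack at upper left, at about 38° yaw, with the mill at rack y ≈ -0.07. On the board from left to right are the vinegar cap (367,193), jar lid (397,213) and oil cap (439,228). The knife lies in front of the row and the cucumber behind it. The rack fit agrees across both views to about 1 mm in depth. I'll put the bottles at rack y = 0.045 and 0.15.

```bash
cat >> h.py <<'E'
RY=np.radians(38.3); ex=np.array([np.cos(RY),np.sin(RY),0]); ey=np.array([-np.sin(RY),np.cos(RY),0])
def rack(x,y,z): return ex*(.602+x)+ey*(-.170+y)+[0,0,z]
def back(p,yaw,d,dz=0): return np.array(p)-d*np.array([np.cos(yaw),np.sin(yaw),0])+[0,0,dz]
def st():
    o=bot.get_obs(); R=Ro.from_quat(o["tool_rot"]); z=R.as_matrix()[:,2]; p=o["eef_pos"]-bot.pinch_z*z
    q=p-ex*.602+ey*.170
    print("t",round(o["clock"],2),"pinch",p.round(4),"rack",round(q@ex,4),round(q@ey,4),"pitch",round(-np.arcsin(z[2]),3),"yaw",round(np.arctan2(z[1],z[0]),3),"F",o["ft_force"].round(1),"w",round(o["grip_width"],4),"g",round(o["grasp_force"],1),"j",o["joint_pos"].round(2))
E
python3 -c "
from h import *
goto(back([.456,-.339,.15],-.64,.13),-.64,.35)"
```

```text
rot [-0.5476  1.1344  0.7796] d [ 0.2844 -0.1431  0.0872] n 7.9
```

```bash
python3 jog.py '[[0,0,0,0,0,-0.05,0.085],[-0.5476,1.1344,0.7796,0.2844,-0.1431,0.0872,0.085],[-0.5476,1.1344,0.7796,0.2844,-0.1431,0.0872,0.085],[-0.5476,1.1344,0.7796,0.2844,-0.1431,0.0872,0.085],[-0.5476,1.1344,0.7796,0.2844,-0.1431,0.0872,0.085],[-0.5476,1.1344,0.7796,0.2844,-0.1431,0.0872,0.085],[-0.5476,1.1344,0.7796,0.2844,-0.1431,0.0872,0.085],[-0.5476,1.1344,0.7796,0.2844,-0.1431,0.0872,0.085],[-0.5476,1.1344,0.7796,0.2844,-0.1431,0.0872,0.085],[-0.5476,1.1344,0.7796,0.2844,-0.1431,0.0872,0.085]]'; python3 -c "
from h import *
st()
goto(back([.456,-.339,.097],-.64,.13),-.64,.35)
goto(back([.456,-.339,.097],-.64,-.002),-.64,.35)"
```

```text
clock: 1.35
eef_pos: [0.42, -0.3187, 0.213]
tool_rot: [0.823, -0.254, 0.483, 0.157]
ft_force: [-0.4, -0.2, -0.8]
grip_width: 0.0852
grasp_force: 0.0
t 1.35 pinch [ 0.4067 -0.3092  0.2221] rack -0.4745 -0.3247 pitch 0.506 yaw -0.613 F [-0.4 -0.2 -0.8] w 0.0852 g 0.0 j [-0.69 -0.1  -1.09 -0.48  0.06  3.09]
rot [-0.0256  0.1555  0.0263] d [-0.1415 -0.0092 -0.003 ] n 2.3
rot [-0.0256  0.1555  0.0263] d [-0.0777 -0.0047  0.1124] n 2.2
```

```bash
python3 jog.py '[[0,0,0,0.05,0,-0.03,0.085],[0,0,0,0.08,0,-0.05,0.085],[0,0,-0.5,0.08,0,-0.05,0.085],[0,0,-0.5,0.08,0,-0.05,0.085],[0,0,-1.0,0.08,0,-0.05,0.085],[0,0,-1.0,0.08,0,-0.05,0.085],[0,0,-1.57,0.08,0,-0.05,0.085],[0,0,-1.57,0.08,0,-0.05,0.085],[0,0,-1.57,0.08,0,-0.05,0.085],[0,0,-1.57,0.08,0,-0.05,0.085]]'; python3 -c "
from h import *
st()"
```

```text
clock: 2.6
eef_pos: [0.416, -0.3143, 0.3054]
tool_rot: [0.775, 0.38, 0.244, 0.443]
ft_force: [0.6, -0.2, -0.1]
grip_width: 0.0849
grasp_force: 0.0
t 2.6 pinch [ 0.4026 -0.3049  0.3145] rack -0.475 -0.3188 pitch 0.51 yaw -0.612 F [ 0.6 -0.2 -0.1] w 0.0849 g 0.0 j [-0.68 -0.35 -0.91 -0.05  0.06  1.58]
```

```bash
python3 jog.py '[[0,0,-0.5,0,0,0,0.085],[0,0,-0.5,0,0,0,0.085],[0,0,-0.5,0,0,0,0.085],[0,0,-1.0,0,0,0,0.085],[0,0,-1.0,0,0,0,0.085],[0,0,-1.57,0,0,0,0.085],[0,0,-1.57,0,0,0,0.085],[0,0,-1.57,0,0,0,0.085],[0,0,-1.57,0,0,0,0.085]]' >/dev/null; python3 -c "
from h import *
st()
goto(back([.456,-.339,.18],-.64,.03),-.64,.35)
goto(back([.456,-.339,.097],-.64,-.002),-.64,.35)"
```

```text
t 3.73 pinch [ 0.4026 -0.3049  0.3145] rack -0.475 -0.3188 pitch 0.51 yaw -0.612 F [ 0.5  0.3 -0.1] w 0.0851 g 0.0 j [-0.68 -0.35 -0.91 -0.05  0.06  0.01]
rot [ 0.0217 -0.1608 -0.038 ] d [ 0.0981 -0.0018  0.0945] n 2.2
rot [ 0.0217 -0.1608 -0.038 ] d [ 0.1548 -0.0056  0.1629] n 3.6
```

```bash
python3 jog.py '[[0.0217,-0.1608,-0.038,0.0981,-0.0018,0.0945,0.085],[0.0217,-0.1608,-0.038,0.0981,-0.0018,0.0945,0.085],[0.0217,-0.1608,-0.038,0.0981,-0.0018,0.0945,0.085],[0.0217,-0.1608,-0.038,0.12,-0.003,0.122,0.085],[0.0217,-0.1608,-0.038,0.14,-0.005,0.145,0.085],[0.0217,-0.1608,-0.038,0.1548,-0.0056,0.1629,0.085],[0.0217,-0.1608,-0.038,0.1548,-0.0056,0.1629,0.085]]' >/dev/null; python3 -c "
from h import *
st()
goto(back([.456,-.339,.097],-.64,-.002),-.64,.35)
cv2.imwrite('pics/g1.png',cv2.resize(bot.camera('scene')[200:360,150:350,::-1],None,fx=3,fy=3))"
```

```text
t 4.6 pinch [ 0.4834 -0.3584  0.0915] rack -0.4447 -0.4108 pitch 0.37 yaw -0.641 F [-0.8  0.6 -0.2] w 0.085 g 0.0 j [-0.64  0.71 -1.09 -1.43 -0.    0.01]
rot [-0.0009 -0.0195 -0.0045] d [ 0.0059 -0.0009 -0.0314] n 0.5
```

View pics/g1.png

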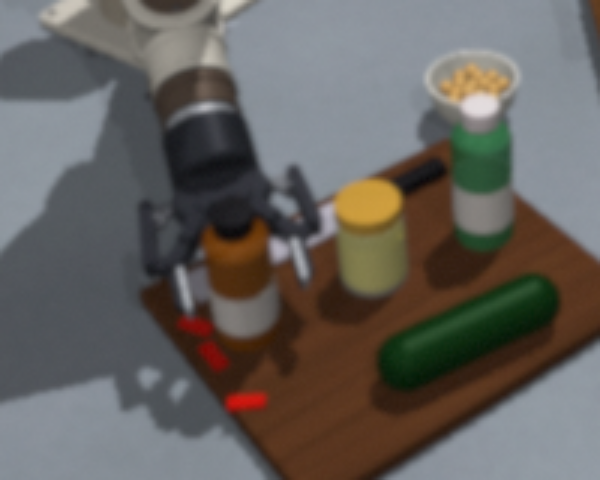

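```bash
cat > k.py <<'E'
import numpy as np
D=[(.241326,.003889,1.335195,np.hypot(.12733478,.48294644),.23051919)]
for j2,j3,j4,r,z,p in[(-.1,-1.09,-.48,np.hypot(.42,.3187),.213,.506),(-.35,-.91,-.05,np.hypot(.416,.3143),.3054,.51),(.71,-1.09,-1.43,np.hypot(.4834,.3584)+.0187*np.cos(.37),.0915-.0187*np.sin(.37),.37)]:
    D.append((j2,j3,p-j2+j3,r,z))
A=[];b=[]
for j2,j3,j4,r,z in D:
    row=[];  # unknown h,c1re,c1im,c2re,c2im,c3
    e1,e2,e3=[np.exp(-1j*a) for a in(j2,j2-j3,j2-j3+j4)]
    v=[1j,e1,1j*e1,e2,1j*e2,e3]
    A+= [[q.real for q in v],[q.imag for q in v]]; b+=[r,z]
s,res,_,sv=np.linalg.lstsq(A,b,rcond=None); print(s.round(4),(np.array(A)@s-b).round(4),sv.round(2))
c1,c2=s[1]+1j*s[2],s[3]+1j*s[4]
def dist(j3): return abs(c1+c2*np.exp(1j*j3))
print("Dmin/max",dist(-1.09),dist(1.28))
for r,z in[(.568,.097),(.520,.22),(.556,.07),(.574,.097),(.571,.08),(.637,.14),(.571,.2),(.50,.14),(.56,.14)]:
    print(r,z,[(p,round(abs(r+1j*z-(s[5]-.0187)*np.exp(-1j*p)-1j*s[0]),3)) for p in(.35,.5,.6,.7,.8,.9,1.,1.2)])
E
python3 k.py
python3 - <<'E'
from h import *
t=bot.camera('top').astype(int)
m=((t[:,:,0]>90)&(t[:,:,1]<110)&(t[:,:,2]<40)&(t[:,:,0]>t[:,:,1]+30))[215:245,420:450]
print(m.sum()); cv2.imwrite('pics/g2.png',cv2.resize(t[180:260,380:480,::-1].astype(np.uint8),None,fx=4,fy=4))
E
```

```text
[2.407e-01 3.000e-04 4.929e-01 3.910e-01 8.800e-03 4.053e-01] [ 0.0001 -0.0001  0.0004 -0.0004 -0.0003  0.0003 -0.0001  0.0002] [3.58 2.93 1.32 0.67 0.56 0.33]
Dmin/max 0.2414107504866458 0.8762017796357934
0.568 0.097 [(0.35, np.float64(0.205)), (0.5, np.float64(0.232)), (0.6, np.float64(0.26)), (0.7, np.float64(0.292)), (0.8, np.float64(0.327)), (0.9, np.float64(0.364)), (1.0, np.float64(0.402)), (1.2, np.float64(0.48))]
0.52 0.22 [(0.35, np.float64(0.193)), (0.5, np.float64(0.244)), (0.6, np.float64(0.282)), (0.7, np.float64(0.32)), (0.8, np.float64(0.359)), (0.9, np.float64(0.397)), (1.0, np.float64(0.435)), (1.2, np.float64(0.51))]
0.556 0.07 [(0.35, np.float64(0.197)), (0.5, np.float64(0.217)), (0.6, np.float64(0.242)), (0.7, np.float64(0.272)), (0.8, np.float64(0.306)), (0.9, np.float64(0.342)), (1.0, np.float64(0.38)), (1.2, np.float64(0.457))]
0.574 0.097 [(0.35, np.float64(0.211)), (0.5, np.float64(0.238)), (0.6, np.float64(0.266)), (0.7, np.float64(0.298)), (0.8, np.float64(0.333)), (0.9, np.float64(0.37)), (1.0, np.float64(0.408)), (1.2, np.float64(0.485))]
0.571 0.08 [(0
[... 385 characters left out ...]
oat64(0.483)), (1.2, np.float64(0.561))]
0.571 0.2 [(0.35, np.float64(0.227)), (0.5, np.float64(0.273)), (0.6, np.float64(0.308)), (0.7, np.float64(0.345)), (0.8, np.float64(0.383)), (0.9, np.float64(0.422)), (1.0, np.float64(0.461)), (1.2, np.float64(0.537))]
0.5 0.14 [(0.35, np.float64(0.14)), (0.5, np.float64(0.182)), (0.6, np.float64(0.216)), (0.7, np.float64(0.252)), (0.8, np.float64(0.29)), (0.9, np.float64(0.329)), (1.0, np.float64(0.368)), (1.2, np.float64(0.444))]
0.56 0.14 [(0.35, np.float64(0.199)), (0.5, np.float64(0.236)), (0.6, np.float64(0.268)), (0.7, np.float64(0.303)), (0.8, np.float64(0.34)), (0.9, np.float64(0.378)), (1.0, np.float64(0.417)), (1.2, np.float64(0.494))]
136
```

```bash
python3 -c "
from h import *
goto([.4026,-.3049,.3145],-.64,.75)"
```

```text
rot [-0.      0.389  -0.0047] d [-0.1621 -0.0047 -0.17  ] n 3.8
```

```bash
python3 jog.py '[[0,0,0,-0.035,0,-0.035,0.085],[0,0.1,0,-0.075,0,-0.075,0.085],[0,0.2,0,-0.115,0,-0.12,0.085],[0,0.39,0,-0.162,0,-0.17,0.085],[0,0.39,0,-0.162,0,-0.17,0.085],[0,0.39,0,-0.162,0,-0.17,0.085]]' >/dev/null
python3 - <<'E'
from h import *
st()
t=bot.camera("top").astype(int); s=bot.camera("scene").astype(int)
def cen(im,box,f):
    x0,y0,x1,y1=box; m=f(*[im[y0:y1,x0:x1,i] for i in range(3)]).astype(np.uint8)
    n,l,st,c=cv2.connectedComponentsWithStats(m); k=1+np.argmax(st[1:,4]); return c[k]+[x0,y0],st[k]
print(cen(s,(215,258,240,278),lambda r,g,b:(r<50)&(g<50)&(b<50)),cen(t,(425,215,455,240),lambda r,g,b:(r<50)&(g<50)&(b<50)))
cv2.imwrite('pics/g3.png',np.hstack([cv2.resize(x.astype(np.uint8)[:,:,::-1],None,fx=4,fy=4) for x in(t[180:260,400:480],s[240:320,190:270])]))
E
```

```text
t 5.45 pinch [ 0.43   -0.3193  0.2763] rack -0.4625 -0.3471 pitch 0.716 yaw -0.639 F [ 1.8 -1.6 -0. ] w 0.085 g 0.0 j [-0.64 -0.19 -0.74  0.17 -0.    0.01]
(array([225.34645669, 268.81889764]), array([  5,   5,  12,  13, 127], dtype=int32)) (array([428.55769231, 233.00961538]), array([  0,   8,  12,  17, 104], dtype=int32))
```

View pics/g3.png

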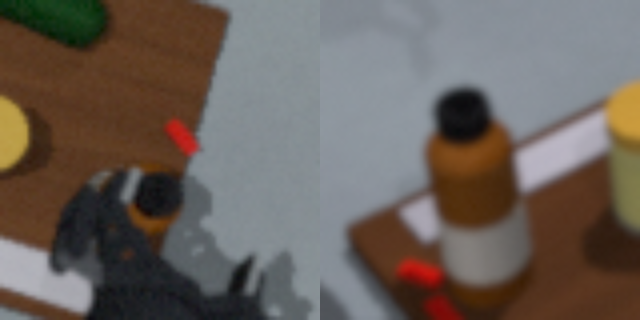

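The cap is at (225,269) in the scene view, the same as before, so the bottle hasn't moved. I'll approach more steeply this time.

```bash
python3 -c "
from h import *
st()
z=np.array([np.cos(.75)*np.cos(.64),-np.cos(.75)*np.sin(.64),-np.sin(.75)])
f=np.array([.456,-.339,.097])
goto(f-.1*z,-.64,.75)
goto(f,-.64,.75)"
```

```text
t 5.55 pinch [ 0.4318 -0.3207  0.2826] rack -0.4619 -0.3493 pitch 0.705 yaw -0.639 F [0.2 0.6 0.6] w 0.0849 g 0.0 j [-0.64 -0.2  -0.73  0.17 -0.    0.01]
rot [ 0.0008  0.0455 -0.0046] d [ 0.1181 -0.0008  0.0434] n 2.0
rot [ 0.0008  0.0455 -0.0046] d [ 0.1226 -0.0009  0.1433] n 3.0
```

```bash
python3 jog.py '[[0,0.045,-0.005,0.06,-0.001,0.02,0.085],[0,0.045,-0.005,0.118,-0.001,0.043,0.085],[0,0.045,-0.005,0.118,-0.001,0.043,0.085],[0,0.045,-0.005,0.12,-0.001,0.08,0.085],[0,0.045,-0.005,0.1215,-0.001,0.115,0.085],[0,0.045,-0.005,0.1226,-0.001,0.143,0.085],[0,0.045,-0.005,0.1226,-0.001,0.143,0.085],[0,0.045,-0.005,0.1226,-0.001,0.143,0.085]]' >/dev/null; python3 -c "
from h import *
st()"; python3 jog.py '[[0,0,0,0,0,0,0.045],[0,0,0,0,0,0,0.045],[0,0,0,0,0,0,0.045],[0,0,0,0,0,0,0.045]]'; python3 -c "
from h import *
st(); p=rack(-.07,.15,.18)
goto([.456,-.339,.20],-.64,.75)"
```

```text
t 6.55 pinch [ 0.454  -0.3376  0.0881] rack -0.455 -0.3763 pitch 0.761 yaw -0.639 F [ 0.4  1.  -0.7] w 0.085 g 0.0 j [-0.64  0.28 -0.92 -0.43  0.   -0.  ]
clock: 7.05
eef_pos: [0.4648, -0.3455, 0.0748]
tool_rot: [0.289, 0.873, -0.124, 0.374]
ft_force: [-3.2, 2.3, 8.1]
grip_width: 0.0522
grasp_force: 64.5
t 7.05 pinch [ 0.454  -0.3374  0.0877] rack -0.4549 -0.3762 pitch 0.76 yaw -0.639 F [-3.2  2.3  8.1] w 0.0522 g 64.5 j [-0.64  0.28 -0.92 -0.44  0.   -0.  ]
rot [ 0.0011 -0.0104  0.0005] d [-0.0834 -0.     -0.0755] n 1.8
```

```bash
python3 -c "
from h import *
goto([.454,-.3374,.27],-.64,.75)"
python3 jog.py '[[0,0,0,-0.01,0,-0.01,0.045],[0,0,0,-0.05,0,-0.045,0.045],[0,0,0,-0.09,0,-0.085,0.045],[0,0,0,-0.13,0,-0.12,0.045],[0,0,0,-0.13,0,-0.12,0.045]]' >/dev/null; python3 -c "
from h import *
st()
goto(rack(-.13,.15,.24),RY,.75)"
```

```text
rot [ 0.0011 -0.0104  0.0005] d [-1.323e-01  1.000e-04 -1.256e-01] n 2.9
t 7.67 pinch [ 0.4578 -0.3405  0.2696] rack -0.4538 -0.3809 pitch 0.753 yaw -0.639 F [-0.3 -0.7 -3. ] w 0.0523 g 64.6 j [-0.64 -0.1  -0.65  0.2   0.   -0.  ]
rot [-0.9553 -0.0027 -0.8929] d [ 0.3215  0.4639 -0.2997] n 10.2
```

```bash
python3 jog.py '[[-0.095,0,-0.09,0.03,0.045,-0.03,0.045],[-0.19,0,-0.18,0.064,0.093,-0.06,0.045],[-0.29,0,-0.27,0.096,0.139,-0.09,0.045],[-0.38,0,-0.36,0.129,0.186,-0.12,0.045],[-0.48,0,-0.45,0.161,0.232,-0.15,0.045],[-0.57,0,-0.54,0.193,0.278,-0.18,0.045],[-0.67,0,-0.63,0.225,0.325,-0.21,0.045],[-0.76,0,-0.71,0.257,0.371,-0.24,0.045],[-0.86,0,-0.8,0.289,0.417,-0.27,0.045],[-0.955,-0.003,-0.893,0.3215,0.464,-0.2997,0.045]]' >/dev/null;  python3 jog.py '[[0,0,0,0,0,0,0.045],[0,0,0,0,0,0,0.045]]'; python3 -c "
from h import *
st()
goto(rack(-.13,.15,.24),RY,.75)
goto(rack(-.13,.15,.133),RY,.75)
goto(rack(.010,.15,.133),RY,.75)"
```

```text
clock: 9.18
eef_pos: [0.3911, 0.2712, 0.2223]
tool_rot: [-0.299, 0.869, 0.134, 0.371]
ft_force: [0.3, -0.2, -3.2]
grip_width: 0.052
grasp_force: 65.6
t 9.18 pinch [0.3805 0.2627 0.2352] rack -0.1405 0.1403 pitch 0.759 yaw 0.678 F [ 0.3 -0.2 -3.2] w 0.052 g 65.6 j [ 0.54 -0.3  -0.89  0.18  0.1  -0.08]
rot [ 0.007  -0.0092 -0.0077] d [-0.0109  0.0096  0.0044] n 0.2
rot [ 0.007  -0.0092 -0.0077] d [0.0668 0.0085 0.078 ] n 1.6
rot [ 0.007  -0.0092 -0.0077] d [-0.0296  0.0085  0.1796] n 2.9
```

```bash
python3 -c "
from h import *
goto(rack(-.11,.15,.145),RY,.75)
goto(rack(.008,.15,.142),RY,.75)"
```

```text
rot [ 0.007  -0.0092 -0.0077] d [0.0443 0.0086 0.0843] n 1.5
rot [ 0.007  -0.0092 -0.0077] d [-0.0348  0.0086  0.1719] n 2.8
```

```bash
python3 jog.py '[[0.007,-0.009,-0.008,0.022,0.005,0.042,0.045],[0.007,-0.009,-0.008,0.0443,0.0086,0.0843,0.045],[0.007,-0.009,-0.008,0.0443,0.0086,0.0843,0.045],[0.007,-0.009,-0.008,0.025,0.0086,0.106,0.045],[0.007,-0.009,-0.008,0.005,0.0086,0.128,0.045],[0.007,-0.009,-0.008,-0.015,0.0086,0.150,0.045],[0.007,-0.009,-0.008,-0.0348,0.0086,0.1719,0.045],[0.007,-0.009,-0.008,-0.0348,0.0086,0.1719,0.045],[0.007,-0.009,-0.008,-0.0348,0.0086,0.1719,0.045]]' >/dev/null; python3 -c "
from h import *
st()
goto(rack(.008,.15,.123),RY,.75)
cv2.imwrite('pics/p1.png',cv2.resize(bot.camera('scene')[100:260,330:470,::-1],None,fx=3.5,fy=3.5))"
```

```text
t 10.3 pinch [0.4934 0.3624 0.1478] rack 0.0098 0.1487 pitch 0.743 yaw 0.666 F [-0.5 -0.2 -3.6] w 0.0518 g 65.7 j [ 0.62  0.2  -0.76 -0.21  0.04 -0.03]
rot [-0.0016  0.0071 -0.0004] d [0.0196 0.0014 0.0154] n 0.4
```

View pics/p1.png

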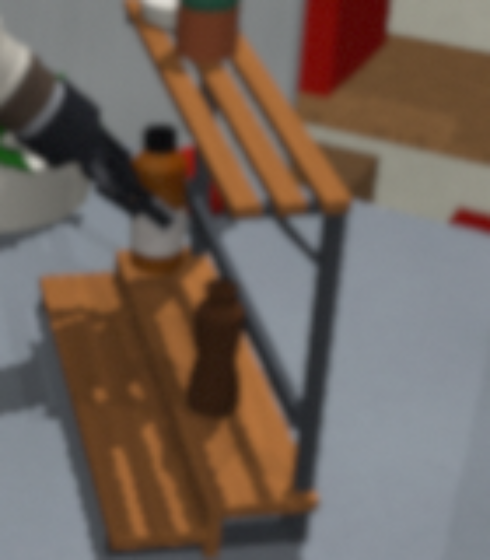

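```bash
python3 jog.py '[[0,0.007,0,0.007,0.001,0.0065,0.045],[0,0.007,0,0.0135,0.001,0.0125,0.045],[0,0.007,0,0.0135,0.001,0.0125,0.045],[0,0.007,0,0.0135,0.001,0.0125,0.045]]' >/dev/null; python3 -c "
from h import *
st()"; python3 jog.py '[[0,0,0,0.0015,0,0.0014,0.045],[0,0,0,0.0015,0,0.0014,0.045]]' >/dev/null; python3 -c "
from h import *
st()";python3 jog.py '[[0,0,0,0.0015,0,0.0014,0.045],[0,0,0,0.0015,0,0.0014,0.045]]' >/dev/null; python3 -c "
from h import *
st()"
```

```text
t 10.85 pinch [0.4928 0.3646 0.1276] rack 0.0107 0.1507 pitch 0.751 yaw 0.668 F [-0.6 -0.5 -2.6] w 0.0523 g 65.7 j [ 0.62  0.24 -0.77 -0.26  0.03 -0.03]
t 11.1 pinch [0.4929 0.3647 0.126 ] rack 0.0109 0.1507 pitch 0.751 yaw 0.668 F [ 0.5 -0.  -4. ] w 0.0521 g 65.7 j [ 0.62  0.25 -0.78 -0.27  0.03 -0.03]
t 11.35 pinch [0.4929 0.3646 0.1238] rack 0.0107 0.1506 pitch 0.751 yaw 0.668 F [-0.3  0.2 -2.8] w 0.052 g 65.7 j [ 0.62  0.25 -0.78 -0.28  0.03 -0.03]
```

```bash
python3 jog.py '[[0,0,0,0.0008,0,0.0007,0.045],[0,0,0,0.0008,0,0.0007,0.045]]' >/dev/null; python3 -c "
from h import *
st()";python3 jog.py '[[0,0,0,-0.001,0,0.0011,0.045],[0,0,0,-0.002,0,0.0022,0.045],[0,0,0,-0.003,0,0.0033,0.045],[0,0,0,-0.004,0,0.0044,0.045],[0,0,0,-0.004,0,0.0044,0.045]]' >/dev/null; python3 -c "
from h import *
st()"
```

```text
t 11.6 pinch [0.493  0.3647 0.123 ] rack 0.0109 0.1506 pitch 0.75 yaw 0.668 F [ 0.2 -0.2 -3. ] w 0.052 g 65.7 j [ 0.62  0.25 -0.78 -0.28  0.03 -0.03]
t 12.22 pinch [0.4977 0.3684 0.123 ] rack 0.017 0.1506 pitch 0.75 yaw 0.668 F [ 0.3 -0.3 -2.3] w 0.0521 g 65.8 j [ 0.62  0.26 -0.77 -0.28  0.03 -0.03]
```

Next: 1 mm lower to seat it, then on toward the rail in 1 mm steps.

```bash
python3 jog.py '[[0,0,0,0.0008,0,0.0007,0.045],[0,0,0,0.0002,0,0.0014,0.045],[0,0,0,-0.0005,0,0.0021,0.045],[0,0,0,-0.0005,0,0.0021,0.045]]' >/dev/null; python3 -c "
from h import *
st()";for i in 1 2 3; do python3 jog.py '[[0,0,0,-0.0007,0,0.0007,0.045],[0,0,0,-0.0007,0,0.0007,0.045]]' >/dev/null; python3 -c "
from h import *
st()"; done
```

```text
t 12.72 pinch [0.4995 0.3698 0.1227] rack 0.0192 0.1506 pitch 0.749 yaw 0.668 F [-3.5 -2.4  5.4] w 0.052 g 66.3 j [ 0.62  0.27 -0.76 -0.28  0.03 -0.03]
t 12.97 pinch [0.5002 0.3704 0.1227] rack 0.0202 0.1507 pitch 0.749 yaw 0.668 F [-4.3 -2.6  5.4] w 0.0521 g 66.4 j [ 0.62  0.27 -0.76 -0.28  0.03 -0.03]
t 13.22 pinch [0.501  0.371  0.1227] rack 0.0211 0.1507 pitch 0.749 yaw 0.668 F [-3.2 -2.7  5.7] w 0.0519 g 66.4 j [ 0.62  0.27 -0.76 -0.28  0.03 -0.03]
t 13.47 pinch [0.501  0.3711 0.1227] rack 0.0212 0.1507 pitch 0.75 yaw 0.668 F [-9.7 -7.7 11.8] w 0.052 g 67.4 j [ 0.62  0.27 -0.76 -0.27  0.03 -0.03]
```

```bash
python3 jog.py '[[0,0,0,0,0,0,0.068],[0,0,0,0,0,0,0.068],[0,0,0,0,0,0,0.068]]' ; python3 jog.py '[[0,0,0,0.01,0,-0.011,0.068],[0,0,0,0.02,0,-0.03,0.068],[0,0,0,0.02,0,-0.07,0.07],[0,0,0,0.02,0,-0.12,0.085],[0,0,0,0.02,0,-0.16,0.085],[0,0,0,0.02,0,-0.16,0.085]]' >/dev/null
python3 - <<'E'
from h import *
st()
z=lambda a:np.array([np.cos(.75)*np.cos(a),np.cos(.75)*np.sin(a),-np.sin(.75)])
a=-.235; f=np.array([.558,-.1343,.0925])
goto(f-.17*z(a)+[0,0,.02],a,.75)
cv2.imwrite('pics/p2.png',cv2.resize(bot.camera('scene')[100:260,330:470,::-1],None,fx=3.5,fy=3.5))
E
```

```text
clock: 13.85
eef_pos: [0.5124, 0.38, 0.1092]
tool_rot: [-0.301, 0.866, 0.131, 0.377]
ft_force: [0.3, -1.3, -0.3]
grip_width: 0.068
grasp_force: 0.0
t 14.6 pinch [0.398  0.2897 0.2189] rack -0.1101 0.1506 pitch 0.745 yaw 0.667 F [ 0.5  0.3 -0.4] w 0.0851 g 0.0 j [ 0.6  -0.2  -0.89  0.06  0.05 -0.05]
rot [0.6618 0.0047 0.6149] d [ 0.1422 -0.3449 -0.1674] n 6.5
```

View pics/p2.png

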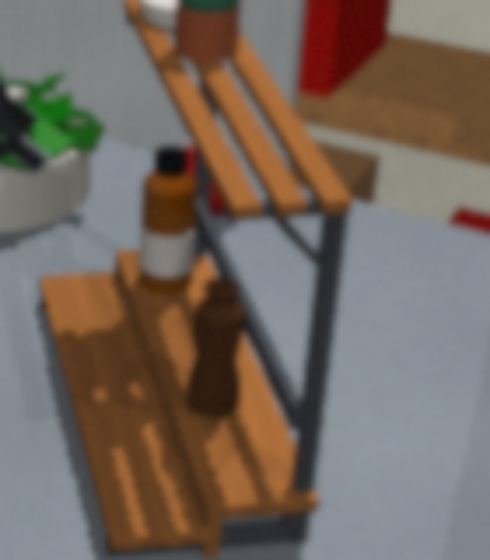

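```bash
python3 jog.py '[[0.095,0,0.09,0.02,-0.049,-0.024,0.085],[0.19,0,0.175,0.041,-0.098,-0.048,0.085],[0.285,0,0.26,0.061,-0.148,-0.072,0.085],[0.38,0,0.35,0.081,-0.197,-0.096,0.085],[0.475,0,0.44,0.102,-0.246,-0.12,0.085],[0.57,0,0.53,0.122,-0.296,-0.144,0.085],[0.662,0.0047,0.615,0.1422,-0.3449,-0.1674,0.085],[0.662,0.0047,0.615,0.1422,-0.3449,-0.1674,0.085],[0.662,0.0047,0.615,0.1422,-0.3449,-0.1674,0.085]]' >/dev/null
python3 - <<'E'
from h import *
st()
z=lambda a:np.array([np.cos(.75)*np.cos(a),np.cos(.75)*np.sin(a),-np.sin(.75)])
a=-.235; f=np.array([.558,-.1343,.0925])
goto(f-.09*z(a),a,.75)
goto(f,a,.75)
E
```

```text
t 15.78 pinch [ 0.4375 -0.1043  0.225 ] rack -0.3233 -0.183 pitch 0.757 yaw -0.238 F [-0.7  0.2 -0.5] w 0.0852 g 0.0 j [-0.23 -0.32 -0.93  0.14 -0.01  0.  ]
rot [-0.0022 -0.007   0.003 ] d [ 0.0115 -0.0009  0.0913] n 1.5
rot [-0.0022 -0.007   0.003 ] d [ 0.0109 -0.0007  0.1813] n 2.9
```

```bash
python3 jog.py '[[0,-0.007,0.003,0.011,-0.001,0.045,0.085],[0,-0.007,0.003,0.011,-0.001,0.09,0.085],[0,-0.007,0.003,0.011,-0.001,0.125,0.085],[0,-0.007,0.003,0.011,-0.001,0.16,0.085],[0,-0.007,0.003,0.011,-0.001,0.18,0.085],[0,-0.007,0.003,0.011,-0.001,0.18,0.085],[0,-0.007,0.003,0.011,-0.001,0.18,0.085]]' >/dev/null; python3 -c "
from h import *
st()";python3 jog.py '[[0,0,0,0,0,0,0.045],[0,0,0,0,0,0,0.045],[0,0,0,0,0,0,0.045],[0,0,0,0,0,0,0.045]]' >/dev/null; python3 -c "
from h import *
st(); o=bot.get_obs()
goto(back([.558,-.1343,.255],-.235,.03),-.235,.75)"
```

```text
t 16.65 pinch [ 0.5573 -0.1336  0.0954] rack -0.2474 -0.2802 pitch 0.748 yaw -0.237 F [ 0.  -0.4  0. ] w 0.0849 g 0.0 j [-0.23  0.27 -0.91 -0.43 -0.   -0.  ]
t 17.15 pinch [ 0.5588 -0.1345  0.097 ] rack -0.2469 -0.2819 pitch 0.744 yaw -0.237 F [-2.4  3.9  7.2] w 0.0526 g 63.5 j [-0.24  0.27 -0.9  -0.43 -0.   -0.  ]
rot [-0.0013  0.0065  0.0001] d [-9.530e-02 -1.000e-04 -1.296e-01] n 2.6
```

```bash
python3 jog.py '[[0,0,0,-0.008,0,-0.008,0.045],[0,0,0,-0.035,0,-0.035,0.045],[0,0.006,0,-0.065,0,-0.08,0.045],[0,0.006,0,-0.095,0,-0.13,0.045],[0,0.006,0,-0.095,0,-0.13,0.045],[0,0.006,0,-0.095,0,-0.13,0.045]]' >/dev/null; python3 -c "
from h import *
st()
goto(rack(-.13,.04,.24),RY,.75)"
```

```text
t 17.9 pinch [ 0.5263 -0.1272  0.2512] rack -0.2679 -0.256 pitch 0.757 yaw -0.24 F [-1.1  0.6 -5. ] w 0.0525 g 64.5 j [-0.24 -0.14 -0.73  0.16 -0.   -0.  ]
rot [-0.6622 -0.0072 -0.6184] d [ 0.1127  0.3019 -0.1041] n 5.4
```

```bash
python3 jog.py '[[-0.09,0,-0.085,0.016,0.043,-0.015,0.045],[-0.19,0,-0.177,0.032,0.086,-0.03,0.045],[-0.284,0,-0.265,0.048,0.129,-0.045,0.045],[-0.378,0,-0.353,0.064,0.172,-0.06,0.045],[-0.473,0,-0.442,0.08,0.215,-0.074,0.045],[-0.568,0,-0.53,0.096,0.259,-0.089,0.045],[-0.662,-0.007,-0.618,0.1127,0.3019,-0.1041,0.045],[-0.662,-0.007,-0.618,0.1127,0.3019,-0.1041,0.045],[-0.662,-0.007,-0.618,0.1127,0.3019,-0.1041,0.045]]' >/dev/null; python3 -c "
from h import *
st()
goto(rack(-.11,.04,.152),RY,.75)
goto(rack(.010,.04,.147),RY,.75)"
```

```text
t 19.02 pinch [0.4514 0.1898 0.2385] rack -0.1301 0.0392 pitch 0.753 yaw 0.667 F [-0.5 -0.4 -3.7] w 0.052 g 65.1 j [ 0.21 -0.21 -0.81  0.2   0.33 -0.33]
rot [-0.0011 -0.0033  0.0001] d [0.0493 0.0009 0.0739] n 1.4
rot [-0.0011 -0.0033  0.0001] d [-0.0291  0.001   0.1648] n 2.7
```

```bash
python3 jog.py '[[0,-0.003,0,0.025,0.001,0.037,0.045],[0,-0.003,0,0.049,0.001,0.074,0.045],[0,-0.003,0,0.049,0.001,0.074,0.045],[0,-0.003,0,0.03,0.001,0.097,0.045],[0,-0.003,0,0.01,0.001,0.12,0.045],[0,-0.003,0,-0.01,0.001,0.143,0.045],[0,-0.003,0,-0.029,0.001,0.165,0.045],[0,-0.003,0,-0.029,0.001,0.165,0.045],[0,-0.003,0,-0.029,0.001,0.165,0.045]]' >/dev/null; python3 -c "
from h import *
st()
goto(rack(.010,.04,.134),RY,.75)"
```

```text
t 20.15 pinch [0.5624 0.2774 0.152 ] rack 0.0113 0.0392 pitch 0.744 yaw 0.665 F [ 0.   0.1 -3.4] w 0.0521 g 65.3 j [ 0.36  0.22 -0.7  -0.15  0.23 -0.22]
rot [-0.0026  0.006   0.0018] d [0.0143 0.0009 0.0113] n 0.3
```

```bash
python3 jog.py '[[0,0.005,0,0.005,0,0.004,0.045],[0,0.005,0,0.0095,0,0.0082,0.045],[0,0.005,0,0.0095,0,0.0082,0.045],[0,0.005,0,0.0095,0,0.0082,0.045]]' >/dev/null; python3 -c "
from h import *
st()";for i in 1 2 3; do python3 jog.py '[[0,0,0,0.0008,0,0.0007,0.045],[0,0,0,0.0015,0,0.0014,0.045],[0,0,0,0.0015,0,0.0014,0.045]]' >/dev/null; python3 -c "
from h import *
st()"; done
```

```text
t 20.65 pinch [0.5622 0.2778 0.1384] rack 0.0114 0.0396 pitch 0.75 yaw 0.666 F [ 0.5  0.3 -2.5] w 0.052 g 65.3 j [ 0.36  0.25 -0.71 -0.18  0.22 -0.22]
t 21.02 pinch [0.5623 0.2779 0.1365] rack 0.0115 0.0396 pitch 0.749 yaw 0.666 F [-0.7 -0.6 -4.2] w 0.0519 g 65.3 j [ 0.36  0.25 -0.71 -0.19  0.22 -0.22]
t 21.4 pinch [0.5623 0.2779 0.1344] rack 0.0115 0.0396 pitch 0.749 yaw 0.666 F [ 1.   0.6 -3.6] w 0.0524 g 65.3 j [ 0.36  0.26 -0.71 -0.2   0.22 -0.22]
t 21.77 pinch [0.5623 0.2779 0.1323] rack 0.0115 0.0396 pitch 0.749 yaw 0.666 F [-0.  -0.9 -2.7] w 0.0523 g 65.3 j [ 0.36  0.26 -0.72 -0.2   0.22 -0.22]
```

```bash
for i in 1 2; do python3 jog.py '[[0,0,0,0.0006,0,0.0005,0.045],[0,0,0,0.0006,0,0.0005,0.045]]' >/dev/null; python3 -c "
from h import *
st()"; done; python3 jog.py '[[0,0,0,-0.0013,0,0.0015,0.045],[0,0,0,-0.0026,0,0.003,0.045],[0,0,0,-0.004,0,0.0044,0.045],[0,0,0,-0.004,0,0.0044,0.045]]' >/dev/null; python3 -c "
from h import *
st()"
```

```text
t 22.02 pinch [0.5626 0.278  0.1321] rack 0.0118 0.0395 pitch 0.748 yaw 0.666 F [ 0.2  0.7 -2.1] w 0.0523 g 65.3 j [ 0.36  0.26 -0.72 -0.21  0.22 -0.22]
t 22.27 pinch [0.5628 0.2782 0.1321] rack 0.0121 0.0395 pitch 0.747 yaw 0.666 F [-3.1 -1.3  3.2] w 0.0521 g 65.8 j [ 0.36  0.26 -0.72 -0.21  0.22 -0.22]
t 22.77 pinch [0.5679 0.282  0.132 ] rack 0.0184 0.0393 pitch 0.747 yaw 0.665 F [-1.5 -0.4  4.1] w 0.0524 g 65.8 j [ 0.36  0.27 -0.7  -0.21  0.22 -0.21]
```

Seated. I'll slide on in 1 mm steps.

```bash
for i in 1 2 3 4; do python3 jog.py '[[0,0,0,-0.0007,0,0.0007,0.045],[0,0,0,-0.0007,0,0.0007,0.045]]' >/dev/null; python3 -c "
from h import *
st()"; done
```

```text
t 23.02 pinch [0.5684 0.2823 0.1321] rack 0.019 0.0393 pitch 0.747 yaw 0.665 F [-4.8 -3.4  7.6] w 0.0523 g 66.2 j [ 0.36  0.27 -0.7  -0.21  0.22 -0.21]
t 23.27 pinch [0.5692 0.283  0.1321] rack 0.0201 0.0393 pitch 0.747 yaw 0.665 F [-2.  -0.4  6. ] w 0.0522 g 65.9 j [ 0.36  0.27 -0.7  -0.2   0.22 -0.21]
t 23.52 pinch [0.5698 0.2834 0.1322] rack 0.0209 0.0393 pitch 0.747 yaw 0.665 F [-6.9 -4.   8.7] w 0.052 g 66.4 j [ 0.36  0.28 -0.7  -0.2   0.22 -0.21]
t 23.77 pinch [0.5706 0.2841 0.132 ] rack 0.0219 0.0393 pitch 0.747 yaw 0.665 F [-4.  -2.8  7.7] w 0.0519 g 66.2 j [ 0.36  0.28 -0.7  -0.2   0.22 -0.21]
```

```bash
for i in 1 2 3 4; do python3 jog.py '[[0,0,0,-0.0005,0,0.0005,0.045],[0,0,0,-0.0005,0,0.0005,0.045]]' >/dev/null; python3 -c "
from h import *
st()"; done
```

```text
t 24.02 pinch [0.5707 0.2841 0.132 ] rack 0.022 0.0393 pitch 0.748 yaw 0.665 F [-8.8 -6.2 10.5] w 0.0521 g 66.9 j [ 0.37  0.28 -0.7  -0.2   0.22 -0.21]
t 24.27 pinch [0.5707 0.2842 0.132 ] rack 0.022 0.0393 pitch 0.748 yaw 0.665 F [-12.2  -8.9  15.5] w 0.0523 g 67.6 j [ 0.37  0.28 -0.69 -0.2   0.22 -0.21]
t 24.52 pinch [0.5707 0.2842 0.132 ] rack 0.0221 0.0393 pitch 0.749 yaw 0.665 F [-17.1 -11.1  18.6] w 0.0519 g 68.2 j [ 0.37  0.28 -0.69 -0.2   0.22 -0.21]
t 24.77 pinch [0.5708 0.2843 0.132 ] rack 0.0221 0.0393 pitch 0.749 yaw 0.665 F [-20.3 -14.4  22.5] w 0.0521 g 68.8 j [ 0.37  0.28 -0.69 -0.2   0.22 -0.21]
```

```bash
python3 jog.py '[[0,0,0,0.001,0,-0.001,0.045],[0,0,0,0.001,0,-0.001,0.045],[0,0,0,0.001,0,-0.001,0.068],[0,0,0,0.001,0,-0.001,0.068],[0,0,0,0.001,0,-0.001,0.068]]' >/dev/null;python3 -c "
from h import *
st()"; python3 jog.py '[[0,0,0,0.01,0,-0.011,0.068],[0,0,0,0.02,0,-0.03,0.068],[0,0,0,0.02,0,-0.07,0.07],[0,0,0,0.02,0,-0.12,0.085],[0,0,0,0.02,0,-0.16,0.085],[0,0,0,0.02,0,-0.16,0.085]]' >/dev/null
python3 - <<'E'
from h import *
st()
z=lambda a:np.array([np.cos(.75)*np.cos(a),np.cos(.75)*np.sin(a),-np.sin(.75)])
a=-.42; f=np.array([.506,-.2307,.067])
goto(f-.17*z(a)+[0,0,.02],a,.75)
t=bot.camera('top'); s=bot.camera('scene')
cv2.imwrite('pics/p3.png',np.hstack([cv2.resize(s[100:260,330:440,::-1],None,fx=3,fy=3),cv2.resize(t[110:270,170:320,::-1],None,fx=3,fy=3)]))
E
```

```text
t 25.4 pinch [0.5711 0.2849 0.1305] rack 0.0228 0.0396 pitch 0.75 yaw 0.666 F [-0.7 -0.3 -0.7] w 0.0678 g 0.0 j [ 0.37  0.28 -0.69 -0.2   0.22 -0.21]
t 26.15 pinch [0.4677 0.203  0.2277] rack -0.1092 0.0395 pitch 0.745 yaw 0.663 F [-0.3  0.5 -0.1] w 0.0848 g 0.0 j [ 0.24 -0.15 -0.81  0.12  0.31 -0.3 ]
rot [0.7943 0.0071 0.7423] d [ 0.225  -0.2662 -0.2053] n 6.5
```

View pics/p3.png

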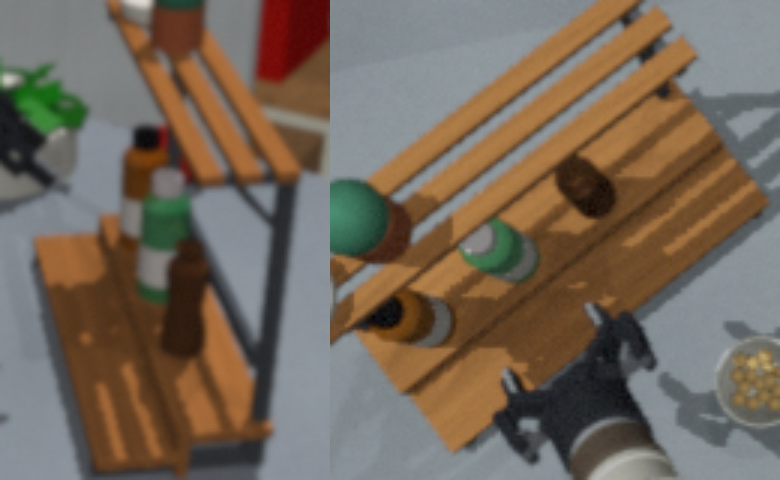

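```bash
python3 jog.py '[[0.1,0,0.093,0.028,-0.033,-0.026,0.085],[0.2,0,0.186,0.056,-0.067,-0.051,0.085],[0.3,0,0.28,0.085,-0.1,-0.077,0.085],[0.4,0,0.37,0.113,-0.133,-0.103,0.085],[0.5,0,0.465,0.14,-0.166,-0.128,0.085],[0.6,0,0.56,0.17,-0.2,-0.155,0.085],[0.7,0,0.65,0.198,-0.235,-0.18,0.085],[0.794,0.007,0.742,0.225,-0.266,-0.205,0.085],[0.794,0.007,0.742,0.225,-0.266,-0.205,0.085],[0.794,0.007,0.742,0.225,-0.266,-0.205,0.085]]' >/dev/null
python3 - <<'E'
from h import *
st()
z=lambda a:np.array([np.cos(.75)*np.cos(a),np.cos(.75)*np.sin(a),-np.sin(.75)])
a=-.42; f=np.array([.506,-.2307,.067])
goto(f-.09*z(a),a,.75)
goto(f,a,.75)
rk=lambda p:((p-ex*.602+ey*.17)@ex,(p-ex*.602+ey*.17)@ey)
for n,u in(("scene",(330+170/3-.3,100+182/3)),("top",(170+(478-330)/3,110+240/3))): print("vin cap",n,np.round(rk(onz(n,u,.2)),4))
for n,u in(("scene",(330+147/3,100+138/3)),("top",(170+(385-330)/3,110+310/3))): print("oil cap",n,np.round(rk(onz(n,u,.2)),4))
E
```

```text
t 27.5 pinch [ 0.3933 -0.1782  0.1996] rack -0.4037 -0.2136 pitch 0.757 yaw -0.419 F [-0.4  0.6 -0.7] w 0.0852 g 0.0 j [-0.43 -0.32 -1.01  0.06  0.01 -0.01]
rot [ 0.0007 -0.0065  0.0039] d [ 0.0116 -0.0021  0.0914] n 1.5
rot [ 0.0007 -0.0065  0.0039] d [ 0.011  -0.0021  0.1814] n 2.9
vin cap scene [0.0208 0.0246]
vin cap top [0.015 0.038]
oil cap scene [0.0198 0.1303]
oil cap top [0.0178 0.1454]
```

```bash
python3 jog.py '[[0,-0.006,0.004,0.011,-0.002,0.045,0.085],[0,-0.006,0.004,0.011,-0.002,0.09,0.085],[0,-0.006,0.004,0.011,-0.002,0.125,0.085],[0,-0.006,0.004,0.011,-0.002,0.16,0.085],[0,-0.006,0.004,0.011,-0.002,0.181,0.085],[0,-0.006,0.004,0.011,-0.002,0.181,0.085],[0,-0.006,0.004,0.011,-0.002,0.181,0.085]]' >/dev/null; python3 -c "
from h import *
st()";python3 jog.py '[[0,0,0,0,0,0,0.05],[0,0,0,0,0,0,0.05],[0,0,0,0,0,0,0.05],[0,0,0,0,0,0,0.05]]' >/dev/null; python3 -c "
from h import *
st()
goto(back([.506,-.2307,.2],-.42,.03),-.42,.75)"
```

```text
t 28.38 pinch [ 0.506  -0.2304  0.069 ] rack -0.3477 -0.3244 pitch 0.749 yaw -0.419 F [-0.5 -0.4  0.6] w 0.0852 g 0.0 j [-0.43  0.33 -0.97 -0.55  0.01 -0.01]
t 28.88 pinch [ 0.5067 -0.2313  0.0706] rack -0.3477 -0.3255 pitch 0.745 yaw -0.419 F [-4.   4.1  7.7] w 0.0579 g 67.4 j [-0.43  0.33 -0.97 -0.55  0.01 -0.01]
rot [ 0.0004  0.0051 -0.0006] d [-0.0742  0.0003 -0.1104] n 2.1
```

```bash
python3 jog.py '[[0,0,0,-0.008,0,-0.008,0.05],[0,0,0,-0.03,0,-0.032,0.05],[0,0.005,0,-0.052,0,-0.07,0.05],[0,0.005,0,-0.074,0,-0.11,0.05],[0,0.005,0,-0.074,0,-0.11,0.05],[0,0.005,0,-0.074,0,-0.11,0.05]]' >/dev/null; python3 -c "
from h import *
st()
goto(rack(-.16,.150,.18),RY,.75)"
```

```text
t 29.62 pinch [ 0.4775 -0.2187  0.1968] rack -0.3628 -0.2976 pitch 0.755 yaw -0.421 F [ 0.1  0.6 -3.7] w 0.058 g 66.4 j [-0.44 -0.08 -0.86 -0.03  0.01 -0.01]
rot [-0.7953 -0.0042 -0.7447] d [ 0.2247  0.3991 -0.2144] n 8.1
```

```bash
python3 -c "
from h import *
goto(rack(-.13,.150,.205),RY,.75)"
```

```text
rot [-0.7953 -0.0042 -0.7447] d [ 0.197   0.4257 -0.2214] n 8.3
```

```bash
python3 jog.py '[[-0.088,0,-0.083,0.022,0.047,-0.025,0.05],[-0.177,0,-0.165,0.044,0.095,-0.049,0.05],[-0.265,0,-0.248,0.066,0.142,-0.074,0.05],[-0.353,0,-0.331,0.088,0.189,-0.098,0.05],[-0.442,0,-0.414,0.109,0.236,-0.123,0.05],[-0.53,0,-0.496,0.131,0.284,-0.148,0.05],[-0.619,0,-0.579,0.153,0.331,-0.172,0.05],[-0.707,0,-0.662,0.175,0.378,-0.197,0.05],[-0.795,-0.004,-0.745,0.197,0.4257,-0.2214,0.05],[-0.795,-0.004,-0.745,0.197,0.4257,-0.2214,0.05]]' >/dev/null; python3 jog.py '[[0,0,0,0,0,0,0.05],[0,0,0,0,0,0,0.05]]' >/dev/null; python3 -c "
from h import *
st()
goto(rack(-.13,.150,.10),RY,.75)
goto(rack(-.062,.150,.093),RY,.75)"
```

```text
t 31.12 pinch [0.3834 0.2751 0.204 ] rack -0.1306 0.1483 pitch 0.753 yaw 0.665 F [ 0.9 -0.2 -2.7] w 0.0581 g 67.1 j [ 0.59 -0.22 -0.95  0.03  0.06 -0.05]
rot [-0.0026 -0.0027  0.0005] d [0.0754 0.002  0.0715] n 1.7
rot [-0.0026 -0.0027  0.0005] d [0.034  0.0021 0.126 ] n 2.1
```

```bash
python3 jog.py '[[-0.002,-0.003,0,0.009,0.001,0.032,0.05],[-0.002,-0.003,0,0.017,0.002,0.063,0.05],[-0.002,-0.003,0,0.026,0.002,0.095,0.05],[-0.002,-0.003,0,0.034,0.002,0.126,0.05],[-0.002,-0.003,0,0.034,0.002,0.126,0.05],[-0.002,-0.003,0,0.034,0.002,0.126,0.05]]' >/dev/null; python3 -c "
from h import *
st()
goto(rack(-.060,.150,.083),RY,.75)
cv2.imwrite('pics/p4.png',np.hstack([cv2.resize(bot.camera('scene')[120:260,330:440,::-1],None,fx=3.5,fy=3.5),cv2.resize(bot.camera('top')[160:300,140:250,::-1],None,fx=3.5,fy=3.5)]))"
```

```text
t 31.88 pinch [0.4371 0.3197 0.0952] rack -0.0608 0.15 pitch 0.747 yaw 0.668 F [ 0.3 -0.4 -2.7] w 0.0581 g 67.1 j [ 0.61  0.23 -0.98 -0.46  0.04 -0.04]
rot [-0.0004  0.0032  0.0008] d [ 0.0085 -0.      0.0089] n 0.2
```

View pics/p4.png

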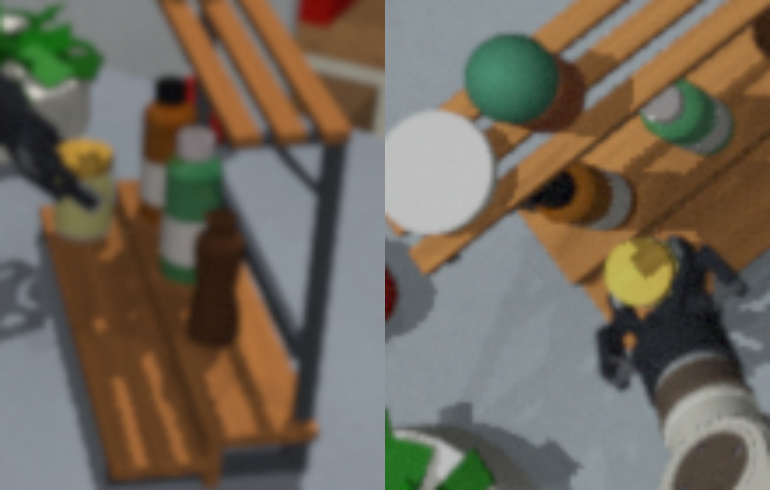

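The jar hangs upright over the front step in front of the oil bottle, lid at (639,272) in the crop. Lowering it now.

```bash
python3 jog.py '[[0,0.003,0,0.005,0,0.005,0.05],[0,0.003,0,0.0085,0,0.0085,0.05],[0,0.003,0,0.0085,0,0.0085,0.05],[0,0.003,0,0.0085,0,0.0085,0.05]]' >/dev/null; python3 -c "
from h import *
st()";for i in 1 2 3; do python3 jog.py '[[0,0,0,0.0007,0,0.0007,0.05],[0,0,0,0.0007,0,0.0007,0.05]]' >/dev/null; python3 -c "
from h import *
st()"; done
```

```text
t 32.48 pinch [0.4373 0.3209 0.083 ] rack -0.0599 0.1508 pitch 0.749 yaw 0.669 F [ 0.4  0.7 -3.8] w 0.0582 g 67.2 j [ 0.61  0.27 -0.99 -0.51  0.04 -0.04]
t 32.73 pinch [0.4374 0.321  0.0821] rack -0.0598 0.1508 pitch 0.749 yaw 0.669 F [ 0.4 -0.5 -1.6] w 0.0578 g 67.2 j [ 0.61  0.27 -0.99 -0.51  0.04 -0.04]
t 32.98 pinch [0.4374 0.3209 0.081 ] rack -0.0599 0.1508 pitch 0.75 yaw 0.669 F [ 0.2 -0.6 -3.4] w 0.0584 g 67.2 j [ 0.61  0.28 -0.99 -0.52  0.04 -0.04]
t 33.23 pinch [0.4378 0.3212 0.0806] rack -0.0594 0.1508 pitch 0.748 yaw 0.669 F [-0.6 -1.5  1. ] w 0.0577 g 67.5 j [ 0.61  0.28 -0.99 -0.52  0.04 -0.04]
```

```bash
python3 jog.py '[[0,0,0,-0.0014,0,0.0018,0.05],[0,0,0,-0.0031,0,0.0035,0.05],[0,0,0,-0.0048,0,0.0053,0.05],[0,0,0,-0.0067,0,0.0073,0.05],[0,0,0,-0.0067,0,0.0073,0.05]]' >/dev/null;python3 -c "
from h import *
st()"; for i in 1 2 3 4; do python3 jog.py '[[0,0,0,-0.0007,0,0.0007,0.05],[0,0,0,-0.0007,0,0.0007,0.05]]' >/dev/null; python3 -c "
from h import *
st()"; done
```

```text
t 33.85 pinch [0.4459 0.3276 0.0806] rack -0.049 0.1507 pitch 0.748 yaw 0.669 F [-0.2 -0.6  2.8] w 0.0581 g 67.7 j [ 0.61  0.29 -0.97 -0.51  0.04 -0.04]
t 34.1 pinch [0.4463 0.3279 0.0806] rack -0.0485 0.1507 pitch 0.748 yaw 0.669 F [-2.1 -2.8  6. ] w 0.0579 g 68.1 j [ 0.61  0.29 -0.96 -0.51  0.04 -0.04]
t 34.35 pinch [0.447  0.3285 0.0806] rack -0.0476 0.1507 pitch 0.748 yaw 0.669 F [-3.9 -3.   7. ] w 0.0583 g 68.1 j [ 0.61  0.29 -0.96 -0.51  0.04 -0.04]
t 34.6 pinch [0.4477 0.3291 0.0806] rack -0.0467 0.1508 pitch 0.748 yaw 0.669 F [-4.  -2.9  5. ] w 0.0583 g 68.1 j [ 0.61  0.29 -0.96 -0.5   0.04 -0.04]
t 34.85 pinch [0.4485 0.3297 0.0806] rack -0.0457 0.1508 pitch 0.748 yaw 0.669 F [-4.2 -3.4  5.9] w 0.0583 g 68.1 j [ 0.61  0.3  -0.96 -0.5   0.04 -0.04]
```

```bash
for i in 1 2 3; do python3 jog.py '[[0,0,0,-0.0006,0,0.0006,0.05],[0,0,0,-0.0006,0,0.0006,0.05]]' >/dev/null; python3 -c "
from h import *
st()"; done
```

```text
t 35.1 pinch [0.4491 0.3302 0.0806] rack -0.0449 0.1508 pitch 0.748 yaw 0.669 F [-3.1 -3.9  6.3] w 0.0581 g 68.1 j [ 0.61  0.3  -0.95 -0.5   0.04 -0.04]
t 35.35 pinch [0.4494 0.3304 0.0807] rack -0.0446 0.1508 pitch 0.749 yaw 0.669 F [-6.7 -5.5  9.9] w 0.0582 g 69.0 j [ 0.61  0.3  -0.95 -0.5   0.04 -0.04]
t 35.6 pinch [0.4495 0.3304 0.0807] rack -0.0445 0.1508 pitch 0.749 yaw 0.669 F [-11.   -9.8  14.6] w 0.0579 g 69.8 j [ 0.61  0.3  -0.95 -0.5   0.04 -0.04]
```

```bash
python3 jog.py '[[0,0,0,0.0004,0,-0.0004,0.05],[0,0,0,0.0004,0,-0.0004,0.074],[0,0,0,0.0004,0,-0.0004,0.074],[0,0,0,0.0004,0,-0.0004,0.074]]' >/dev/null; python3 -c "
from h import *
st()"; python3 jog.py '[[0,0,0,0,0,-0.02,0.074],[0,0,0,0,0,-0.05,0.074],[0,0,0,0,0,-0.1,0.085],[0,0,0,0,0,-0.15,0.085],[0,0,0,-0.05,0,-0.18,0.085],[0,0,0,-0.05,0,-0.18,0.085],[0,0,0,-0.05,0,-0.18,0.085]]' >/dev/null
python3 - <<'E'
from h import *
st()
cv2.imwrite('pics/p5.png',np.hstack([cv2.resize(bot.camera('scene')[110:330,200:440,::-1],None,fx=1.8,fy=1.8),cv2.resize(bot.camera('top')[130:350,140:340,::-1],None,fx=1.8,fy=1.8)]))
E
```

```text
t 36.1 pinch [0.4501 0.331  0.0802] rack -0.0436 0.1508 pitch 0.749 yaw 0.669 F [ 0.4 -0.9  0.7] w 0.0741 g 0.0 j [ 0.61  0.3  -0.95 -0.5   0.04 -0.04]
t 36.98 pinch [0.3734 0.2704 0.24  ] rack -0.1414 0.1508 pitch 0.748 yaw 0.669 F [-0.1 -0.6 -0.8] w 0.0846 g 0.0 j [ 0.59 -0.32 -0.89  0.17  0.06 -0.05]
```

View pics/p5.png

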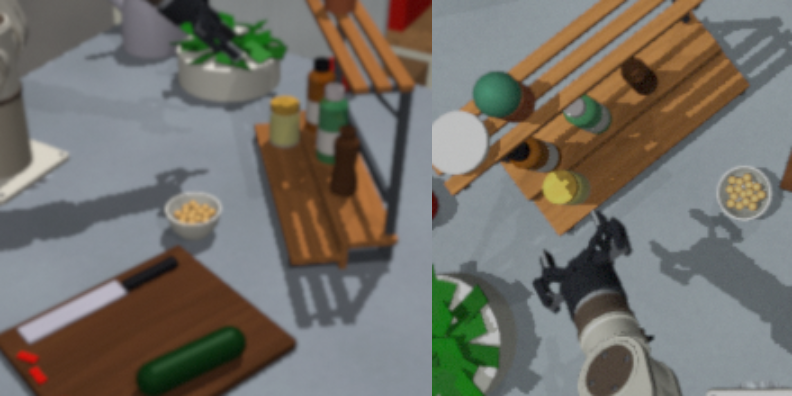

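All three stand upright in place, the arm is clear of everything, and the bowl, mill and cucumber haven't moved. Handing the job in.

```bash
python3 -c "
from workcell import bot
print(bot.job_done())"
```

```text
the job is handed in; nothing more can be done
None
```

The job is handed in at about 37 s, though I got no verdict back: both bottles were slid back until the force rose at the rail, the jar likewise at the riser in front of the oil, all upright and released with nothing else visibly moved; I viewed 12 pictures, two over the limit of 10.

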